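# Turn round a row of shaft parts for reassembly

## Robot

A 6-joint arm with a two-finger parallel gripper is mounted at the origin on the work surface. World frame = base frame: x ahead of the robot, y to its left, z up, the work surface at z = 0. Lengths are in m, angles in rad, forces in N, time in s.
With the tool pointing down it reaches from about 0.275 to 0.775 m from the base axis. Payload 14.6 kg.
Tool frame: the origin (TCP) lies midway between the tips of the shut fingers; the grasp point (between the pads) lies 19 mm behind it; x points along the fingers, z is the direction in which the jaws open and shut, and the axes are right-handed (so a half turn about x gives the same grasp; the last joint's range is limited). The gripper opens to 85 mm and grips with 20 to 120 N. Pads are 22 mm wide; open, the fingers measure 114 mm over their backs; the gripper's body (76 mm by 85 mm) begins 54 mm behind the grasp point. The pads swing forward as they close: fully open they stand 13 mm farther back than shut.
Start: joints at [-1.342, 0.263, -0.048, 1.259, 0, 1.415], TCP at [0.197, -0.487, 0.231] pointing down, gripper open.
Joint ranges: [-2.65, 2.65], [-0.89, 1.7], [-1.18, 1.37], [-2.13, 2.11], [-1.35, 1.29], [-3.14, 3.14]. Speed limits (rad/s): [1.89, 1.89, 2.57, 2.79, 3.14, 3.14].

## Interface

Orientations are given as a rotation vector (axis times angle).
In Python, from rig import * gives the robot as it stands. The module is installed in compiled form; this text tells all that it offers.
- The arm moves only by the tool play_rows, never from a script. Its argument "commands" is a list of rows, each a list of 7 numbers: the turn, a rotation vector about the tool's x, y, z in rad, then the shift along the tool's x, y, z in m, then the gripper command: -1 is shut, 1 is fully open, values between are in proportion. In form: [[rx, ry, rz, tx, ty, tz, grip], ...]. A call has 1 to 8 rows; each row shifts and turns the commanded pose from where the row before left it, along the tool's axes as they then stand; what a row does not reach is not made up. A row lasts 1/8 s, in which the tool goes at most 62.5 mm and 10.7 degrees, less where a joint would pass 70% of its speed; a pose out of reach is approached as far as the arm can. A call with a gripper value outside its range is refused whole. The fingers move at their own pace and stop on an object; "squeeze" is the grip in N (left out, the last holds). Time passes only in rows, so rows that do not move let the fingers close. It gives the time, the measured TCP pose, the force and the opening at its end, in the units of the state.
- get_obs(): the state, without advancing time (a new reading comes with each control period).
- grab_frame(name): name is "scene" or "side" or "wrist"; returns a dict with "pixels" (480x640x3 uint8, blue, green, red), "z_map" (480x640 float32, m along the optical axis (not along the pixel's ray), 0 where there is no reading), "mtx" (3x3 intrinsics, pixels), "R" (3x3) and "t" (3): a world point X has camera coordinates R X + t; the wrist camera has in their place "hand_eye" (4x4, takes a point from camera to tool coordinates, whose origin is the TCP and whose axes are the tool frame's). Camera axes: x right, y down, z forward; pixel columns grow to the right and rows downward; lengths in m; the calibration is good to about 2 mm. A picture is of the moment at which its call begins: read the wrist's pose just before it.
- hand_in(): hands the job in, once; it reports no verdict.
Trained networks look in a picture, given as the dict that the camera call returned (one of the last four; its "shot" number tells which), for a name from the list of things; names that differ only in an ending like _2 or _b are one class to them, and where a whole thing is asked for, a point or a joint stands for the part that bears it (a point fixed in the world has none). Each returns a list of dicts, best first, with "confidence" (0 to 1); they miss things now and then, are a little off and sometimes report something else, mostly with a low value. They report only what shows in the picture. A call takes as long as a camera call. They do not tell look-alikes from the thing itself.
- find_in(picture, thing): "uv" ([column, row] in pixels, amid what is visible of it).
- silhouettes(picture, thing): "region" (480x640 bool, what is visible of it) and "uv" ([column, row] in pixels, amid what is visible of it).
- mark_of(picture, thing): "uv" ([column, row] in pixels: a listed point, or the origin of a listed thing).
The state is a dict: "time_s": time; "qpos": joint angles; "qd": joint speeds; "tau": joint torques, N m; "ee_pos": TCP position; "orientation": TCP orientation; "wrist_force": force on the tool from outside, world axes, zero at the start; "torque": the same for the moment, N m; "grip_width": finger opening in m.
Only numpy, scipy, OpenCV 4.12 (cv2) and the standard library are available. Lean on these libraries where they do the work, as an engineer would, in place of code of your own. Each camera call takes 0.05 s, during which the arm holds its last target. There are 200 camera calls.

## Task

The four parts drawn off an engine shaft stand on the wooden stripping rack in the order they came off, first one next to its handle. Move them to the grey assembly rack in the reverse order, so that the part nearest the wooden rack's handle ends up farthest from the grey rack's handle, and so on down the row to the last one off, which ends nearest the grey rack's handle. Stand each part upright, the same way up, in the middle of its own rubber pad, and set it down gently: do not drop or throw any of them.

Things in the scene. Friction and masses are not known exactly. Their poses are not given: they have to be found in the camera images.
- bearing: The ball bearing: a flat ring 52 mm in diameter and 22 mm high, bright outer and inner ring with brass-coloured balls between them, about 0.2 kg. Loose steel, bore 20 mm upright through it; origin at the centre of its underside, z up along the bore; round, so its yaw does not matter. It stands upright at the start, on its pad on the stripping rack.
- gear: The gear wheel: steel toothed disc 56 mm in diameter over the 24 teeth, 24 mm high, no hub, about 0.32 kg. Loose steel, bore 20 mm upright through it; origin at the centre of its underside, z up along the bore; round, so its yaw does not matter. It stands upright at the start, on its pad on the stripping rack.
- sleeve: The spacer sleeve: plain tube 36 mm in diameter and 50 mm high, the slimmest of the four, about 0.27 kg. Loose steel, bore 20 mm upright through it; origin at the centre of its underside, z up along the bore; round, so its yaw does not matter. It stands upright at the start, on its pad on the stripping rack.
- pulley: The V-belt pulley: light metal wheel 58 mm in diameter and 24 mm high with a V groove round its rim; on top of it a hub 30 mm in diameter that rises to 50 mm above the underside, about 0.22 kg. Loose aluminium, bore 20 mm upright through it; origin at the centre of its underside, z up along the bore; round, so its yaw does not matter. It stands upright at the start, on its pad on the stripping rack.
- pad_bearing: The fixed black rubber pad on the stripping rack on which the bearing stands at the start, 64 x 64 x 3 mm; origin at the centre of its underside. The four pads look alike; this one stays behind to show the place that the part had in the row.
- pad_gear: The fixed black rubber pad on the stripping rack on which the gear stands at the start, 64 x 64 x 3 mm; origin at the centre of its underside. The four pads look alike; this one stays behind to show the place that the part had in the row.
- pad_sleeve: The fixed black rubber pad on the stripping rack on which the sleeve stands at the start, 64 x 64 x 3 mm; origin at the centre of its underside. The four pads look alike; this one stays behind to show the place that the part had in the row.
- pad_pulley: The fixed black rubber pad on the stripping rack on which the pulley stands at the start, 64 x 64 x 3 mm; origin at the centre of its underside. The four pads look alike; this one stays behind to show the place that the part had in the row.
- strip_rack: Fixed light wooden board, 340 (x) x 100 (y) x 30 mm high, left or right on the bench; a dark steel bow handle sticks out level 40 mm from its -x end (nearest the robot). Origin: middle of its underside, on the bench. The pads lie on it at x = -108, -36, 36, 108 mm, y = 0 in its frame, one each, in any order; pad tops 33 mm above the bench.
- build_rack: Fixed grey steel block, 340 (x) x 100 (y) x 30 mm high, on the other side of the bench; end plates 5 mm thick rise 22 mm above its top; a bow handle sticks out level 40 mm from its -x end (nearest the robot). Origin: middle of its underside, on the bench. Four empty rubber pads, 64 x 64 x 3 mm, at x = -108, -36, 36, 108 mm, y = 0; tops 33 mm above the bench.
Things that resemble listed ones, but are neither listed nor needed, are in the scene too. Several things have the shape of the pulley; the one meant has the colours described above. What is shaped like the bearing but red is not meant.

How it is judged:
By the outcome, as a careful person would: the job done as asked, in the order asked, and still so for the second after the job is handed in, with the robot touching nothing.
It also fails if it takes over 96 s, if anything falls off the work surface, if the arm or the gripper's body presses on something with over 40 N, if the wrist force passes 120 N, or if a joint passes its speed limit or range.

## Working session

There is one attempt and no reset: what is moved stays moved. The work goes in short steps, Python scripts to look and compute and a tool call to move; the robot and the scene stay as the last step left them, time stands still between calls to the robot, and variables do not carry over. Pictures are saved under pics/ and viewed, on a budget of 14 in all, crops included, one or two more only if the job needs it, and the job is handed in when it is done.

Besides the shell and the picture viewer there is one more tool, called after "Emit:" as name([rows], argument=value, ...), one row to a line, values as JSON. play_rows: Moves the arm, as the interface text tells. Its arguments: {"type":"object","properties":{"commands":{"type":"array"},"squeeze":{"type":"number"}},"required":["commands"]}

```bash
mkdir -p pics; python3 - <<'E'
from rig import *
import cv2
o=get_obs();print(o['ee_pos'],o['orientation'],o['grip_width'])
for n in ['scene','side']:
    f=grab_frame(n);cv2.imwrite(f'pics/{n}1.png',f['pixels'])
    print(n,f['R'],f['t'],f['mtx'])
    for th in ['bearing','gear','sleeve','pulley','strip_rack','build_rack']:
        print(th,[(d['uv'],round(d['confidence'],2)) for d in find_in(f,th)])
E
```

```text
[ 0.19651661 -0.48654392  0.23081294] [ 0.92273198  1.36747142 -0.92151739] 0.08543823890720664
scene [[ 0.64091387  0.76761193 -0.00115763]
 [ 0.41201715 -0.34528338 -0.84322076]
 [-0.64766602  0.53995492 -0.53756619]] [-0.37451889 -0.11191547  1.21910726] [[535.7593832    0.         309.18267187]
 [  0.         535.7593832  235.17837028]
 [  0.           0.           1.        ]]
bearing [([361.3, 228.9], 0.73), ([311.3, 190.6], 0.72)]
gear [([431.9, 257.9], 0.92)]
sleeve [([323.8, 217.5], 0.84)]
pulley [([358.2, 355.9], 0.82), ([392.5, 242.0], 0.74)]
strip_rack [([380.6, 261.1], 0.8), ([353.5, 244.1], 0.43)]
build_rack [([183.7, 360.6], 0.67)]
side [[-0.99423093 -0.1071231  -0.00543187]
 [-0.06082696  0.60481058 -0.79404297]
 [ 0.08834559 -0.78913168 -0.60783736]] [0.51415859 0.02398994 0.97496903] [[534.41473913   0.         323.46963441]
 [  0.         534.41473913 238.77034595]
 [  0.           0.           1.        ]]
bearing [([459.7, 338.0], 0.79), ([317.2, 284.2], 0.75), ([304.5, 304.0], 0.65)]
gear [([229.7, 289.0], 0.57), ([301.7, 307.0], 0.16)]
sleeve [([361.2, 269.6], 0.58)]
pulley [([230.1, 220.6], 0.96), ([198.9, 379.2], 0.69), ([277.5, 286.0], 0.61), ([365.7, 273.0], 0.26)]
strip_rack [([301.5, 307.2], 0.89)]
build_rack [([334.5, 176.5], 0.9)]
```

View pics/scene1.png

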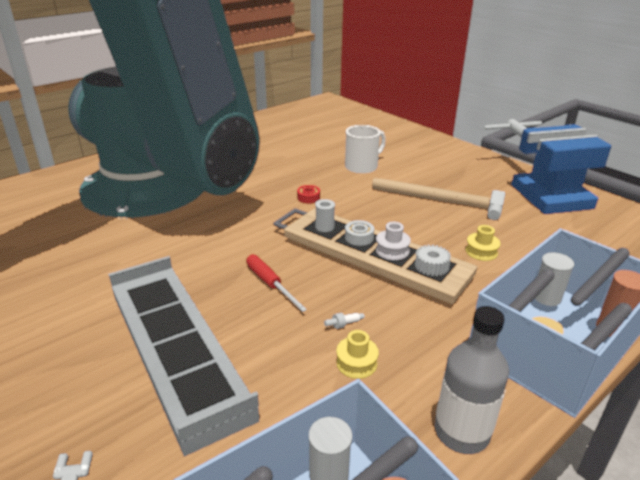

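View pics/side1.png

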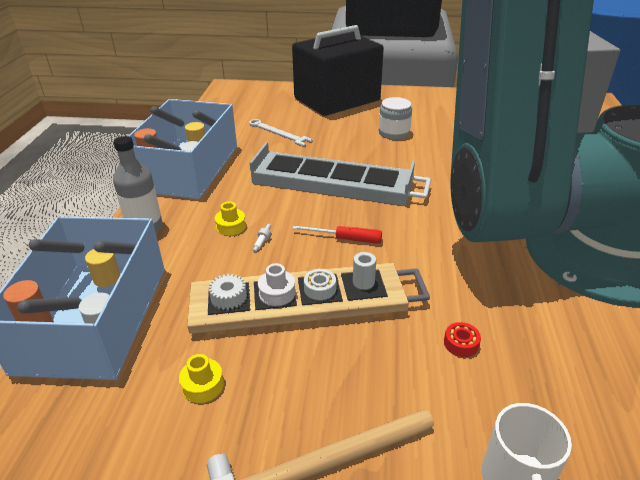

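The side view shows the wooden rack, with its handle to the right near the robot. From the handle outward it holds the sleeve (364,270), bearing (320,284), silver pulley (277,286) and gear (229,290). 

The look-alikes are the yellow pulleys at (230,220) and (200,380) and the red bearing at (462,338). They don't fit: the parts meant are light metal and bright/brass, and they stand on the rack pads. The grey rack is at the back with its handle on the right (425,187).

From the handle outward, the grey rack should hold gear, pulley, bearing, sleeve.

```bash
cat > h.py <<'E'
from rig import *
import cv2, numpy as np
from scipy.spatial.transform import Rotation as Ro
def cloud(f,obs=None):
    K=f['mtx'];z=f['z_map'];v,u=np.mgrid[:480,:640]
    P=np.stack([(u-K[0,2])/K[0,0]*z,(v-K[1,2])/K[1,1]*z,z],-1)
    if 'R' in f: return (P-f['t'])@f['R']
    H=f['hand_eye'];P=P@H[:3,:3].T+H[:3,3]
    return P@Ro.from_rotvec(obs['orientation']).as_matrix().T+obs['ee_pos']
def proj(f,X): 
    c=f['R']@X+f['t'];p=f['mtx']@c;return p[:2]/p[2]
E
python3 - <<'E'
from h import *
np.set_printoptions(precision=4,suppress=True)
for n in ['scene','side']:
    f=grab_frame(n);W=cloud(f);ok=f['z_map']>0
    hs={'bearing':.055,'gear':.057,'sleeve':.083,'pulley':.083}
    for th in ['strip_rack','build_rack']:
        for d in silhouettes(f,th)[:1]:
            p=W[d['region']&ok]; p=p[(abs(p[:,2]-.0315)<.006)]
            print(n,th,round(d['confidence'],2),len(p),cv2.minAreaRect((p[:,:2]*1000).astype(np.float32)), np.median(p[:,2]))
    for th,h in hs.items():
        for d in silhouettes(f,th)[:3]:
            p=W[d['region']&ok]
            t=p[abs(p[:,2]-h)<.006]
            if len(t)>8:
                c,r=cv2.minEnclosingCircle((t[:,:2]*1000).astype(np.float32))
                print(n,th,round(d['confidence'],2),np.array(d['uv']),len(t),np.array(c),r,np.median(t[:,2]),t[:,2].max())
E
```

```text
scene strip_rack 0.63 2447 ((524.79638671875, 185.16278076171875), (374.53265380859375, 105.66397857666016), 14.868934631347656) 0.02913014477927432
scene build_rack 0.77 11748 ((521.8126831054688, -195.4874267578125), (100.11546325683594, 341.1416931152344), 80.47514343261719) 0.03137574758476935
scene bearing 0.68 [361.5 232.1] 355 [503.6468 183.6209] 27.212953567504883 0.05347814780124189 0.05695978488457813
scene gear 0.83 [434.4 263.5] 506 [646.1916 216.6532] 28.61422348022461 0.05594659702987469 0.059315697590281644
scene sleeve 0.71 [325.3 212.8] 162 [436.5547 159.9088] 19.176435470581055 0.08156861011047184 0.08449373090113496
scene pulley 0.8 [392.5 241.9] 131 [571.5248 200.3842] 15.7908935546875 0.08113848802104554 0.08394500262410255
side strip_rack 0.62 4346 ((521.4554443359375, 188.45285034179688), (375.97052001953125, 104.21949005126953), 14.395967483520508) 0.02950758523192284
side build_rack 0.6 3810 ((501.89129638671875, -190.01065063476562), (106.60521697998047, 377.6036682128906), 80.36334228515625) 0.030802131605992628
side bearing 0.75 [318.4 285.4] 543 [503.1377 186.7914] 26.485410690307617 0.053723893796179395 0.05705184000881811
side sleeve 0.86 [364.5 269.7] 244 [435.5568 163.7572] 18.44333267211914 0.08181272800789192 0.08433280967111481
side pulley 0.87 [277.5 289. ] 182 [568.9813 201.9992] 15.631553649902344 0.081377266518999 0.08458906262578372
```

```bash
cat >> h.py <<'E'
np.set_printoptions(precision=4,suppress=True)
def go(x,y,z,rowyaw):
    """tool shift/turn from the measured pose to TCP x,y,z (mm), tool x down, jaws across a row of this yaw (deg)"""
    o=get_obs();R=Ro.from_rotvec(o['orientation']).as_matrix()
    best=None
    for s in (90,-90):
        a=np.radians(rowyaw+s);Z=np.array([np.cos(a),np.sin(a),0]);X=np.array([0,0,-1.])
        T=np.c_[X,np.cross(Z,X),Z]
        rv=Ro.from_matrix(R.T@T).as_rotvec()
        if best is None or np.linalg.norm(rv)<np.linalg.norm(best[0]): best=(rv,T)
    d=np.array([x,y,z])/1000-o['ee_pos']
    print('now',o['ee_pos'],'q6',o['qpos'][5],'turn',best[0],'deg',np.degrees(best[0]),'\nshift old axes mm',1000*R.T@d,'new axes mm',1000*best[1].T@d,'w',o['grip_width'],'t',o['time_s'],'F',o['wrist_force'])
E
python3 - <<'E'
from h import *
o=get_obs();print(Ro.from_rotvec(o['orientation']).as_matrix());f=grab_frame('wrist');print(f['hand_eye'],f['mtx'])
go(500,-190,300,-9.5)
go(500,-190,300,14.6)
E
```

```text
[[-0.      0.9272  0.3745]
 [ 0.      0.3745 -0.9272]
 [-1.      0.     -0.    ]]
[[-0.0007 -0.2881  0.9576 -0.1427]
 [-0.0007 -0.9576 -0.2881  0.0737]
 [ 1.     -0.0009  0.0005 -0.    ]
 [ 0.      0.      0.      1.    ]] [[432.258    0.     318.2969]
 [  0.     432.258  248.4133]
 [  0.       0.       1.    ]]
now [ 0.1966 -0.4868  0.2313] q6 1.4154949749068826 turn [ 0.5496  0.     -0.    ] deg [31.4879  0.0014 -0.0008] 
shift old axes mm [ -68.7133  392.4988 -161.6265] new axes mm [ -68.7118  250.2818 -342.8377] w 0.0853616789891122 t 1.45 F [-0.0938  0.3149  0.5062]
now [ 0.1966 -0.4868  0.2313] q6 1.4154949749068826 turn [ 0.1289  0.     -0.    ] deg [ 7.3879  0.0015 -0.0005] 
shift old axes mm [ -68.7133  392.4988 -161.6265] new axes mm [ -68.7118  368.4569 -210.7563] w 0.0853616789891122 t 1.45 F [-0.0938  0.3149  0.5062]
```

Emit:
play_rows([
  [0.1375, 0, 0, -0.017, 0, 0, 1],
  [0.1375, 0, 0, -0.017, 0, 0, 1],
  [0.1375, 0, 0, -0.017, 0, 0, 1],
  [0.1371, 0, 0, -0.018, 0, 0, 1],
], squeeze=50)

```text
time_s: 1.95
ee_pos: [0.1966, -0.4867, 0.3008]
orientation: [1.334, 1.124, -1.334]
wrist_force: [-0.4, -0.4, -0.4]
grip_width: 0.0855
```

Emit:
play_rows([
  [0, 0, 0, 0, 0.031, -0.043, 1],
  [0, 0, 0, 0, 0.031, -0.043, 1],
  [0, 0, 0, 0, 0.031, -0.043, 1],
  [0, 0, 0, 0, 0.031, -0.043, 1],
  [0, 0, 0, 0, 0.031, -0.043, 1],
  [0, 0, 0, 0, 0.031, -0.043, 1],
  [0, 0, 0, 0, 0.031, -0.043, 1],
  [0, 0, 0, 0, 0.031, -0.043, 1],
])

```text
time_s: 2.95
ee_pos: [0.499, -0.187, 0.3004]
orientation: [1.33, 1.126, -1.33]
wrist_force: [0.4, -1.6, -0.6]
grip_width: 0.0855
```

```bash
python3 - <<'E'
from h import *
o=get_obs();f=grab_frame('wrist');W=cloud(f,o);cv2.imwrite('pics/w1.png',f['pixels'])
ok=f['z_map']>0
for d in silhouettes(f,'build_rack')[:2]:
    p=W[d['region']&ok];p=p[abs(p[:,2]-.0315)<.005]
    print(d['uv'],d['confidence'],len(p),cv2.minAreaRect((p[:,:2]*1000).astype(np.float32)))
# dark pads
g=f['pixels'].max(2)
m=((g<70)&ok&(abs(W[...,2]-.033)<.006)).astype(np.uint8)
n,l,s,c=cv2.connectedComponentsWithStats(m)
for i in range(1,n):
    if s[i,4]>300:
        p=W[l==i];print(c[i],s[i,4],cv2.minAreaRect((p[:,:2]*1000).astype(np.float32)),p[:,2].mean(),p[:,:2].mean(0))
go(0,0,0,-9.5)
E
```

```text
[320.8, 165.2] 0.81 35094 ((494.02899169921875, -191.13986206054688), (100.21601867675781, 350.6260070800781), 80.42272186279297)
[320.2496  46.5939] 5132 ((629.3487548828125, -210.25872802734375), (59.217830657958984, 61.745384216308594), 80.53712463378906) 0.033170933084042405 [ 0.6302 -0.2108]
[320.1908 132.2928] 4297 ((558.3587646484375, -198.53134155273438), (58.92538833618164, 60.35599136352539), 80.51483154296875) 0.03312957898024549 [ 0.5593 -0.199 ]
[319.6049 210.6392] 3883 ((486.62451171875, -184.86178588867188), (61.96034240722656, 63.50531768798828), 80.5746841430664) 0.03300383167737826 [ 0.4873 -0.1864]
[318.5869 277.9949] 3699 ((416.5401306152344, -174.44979858398438), (65.03207397460938, 66.07608032226562), 80.39735412597656) 0.03269644091603904 [ 0.4191 -0.1739]
[ 13.1625 311.6514] 720 ((435.6881103515625, 141.23916625976562), (33.325531005859375, 70.0781478881836), 69.783935546875) 0.03284838129630909 [0.435  0.1443]
now [ 0.5004 -0.1853  0.2999] q6 2.795272375929992 turn [ 0.0042 -0.0008 -0.    ] deg [ 0.2399 -0.0485 -0.0008] 
shift old axes mm [ 299.9513 -523.669  -102.1492] new axes mm [ 299.8729 -524.0885 -100.2095] w 0.0855235438686501 t 3.05 F [-0.9811  0.5141 -0.785 ]
```

View pics/w1.png

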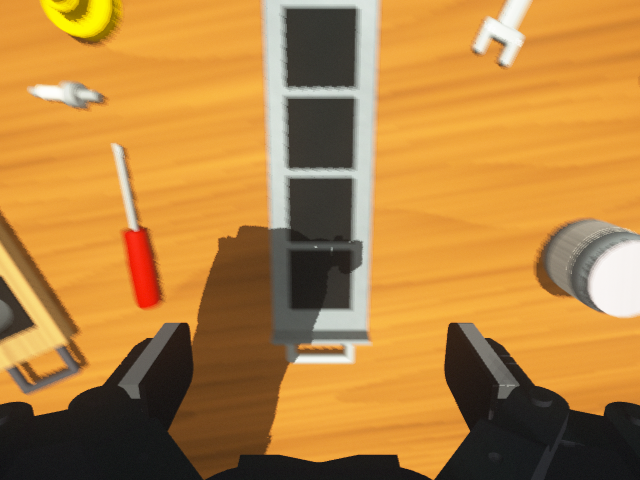

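The wrist view shows the grey rack with four empty pads at (320,47), (320,132), (320,210) and (319,278), and its handle at the bottom. I'll turn the wrist half round to stay clear of joint 6's limit, then go over the wooden rack.

Emit:
play_rows([
  [-0.178, 0, 0, 0, 0, 0, 1],
  [-0.178, 0, 0, 0, 0, 0, 1],
  [-0.178, 0, 0, 0, 0, 0, 1],
  [-0.178, 0, 0, 0, 0, 0, 1],
  [-0.178, 0, 0, 0, 0, 0, 1],
  [-0.178, 0, 0, 0, 0, 0, 1],
  [-0.178, 0, 0, 0, 0, 0, 1],
  [-0.178, 0, 0, 0, 0, 0, 1],
])

```text
time_s: 4.05
ee_pos: [0.4976, -0.1889, 0.3003]
orientation: [0.241, 1.557, -0.241]
wrist_force: [1.2, 0.2, -0.4]
grip_width: 0.0852
```

Emit:
play_rows([
  [-0.178, 0, 0, 0, 0, 0, 1],
  [-0.178, 0, 0, 0, 0, 0, 1],
  [-0.178, 0, 0, 0, 0, 0, 1],
  [-0.178, 0, 0, 0, 0, 0, 1],
  [-0.178, 0, 0, 0, 0, 0, 1],
  [-0.178, 0, 0, 0, 0, 0, 1],
  [-0.178, 0, 0, 0, 0, 0, 1],
  [-0.178, 0, 0, 0, 0, 0, 1],
])

```text
time_s: 5.05
ee_pos: [0.4976, -0.1889, 0.3003]
orientation: [-0.869, 1.39, 0.869]
wrist_force: [0.7, -0.0, -0.2]
grip_width: 0.0856
```

Emit:
play_rows([
  [-0.178, 0, 0, 0, 0, 0, 1],
  [-0.178, 0, 0, 0, 0, 0, 1],
  [-0.178, 0, 0, 0, 0, 0, 1],
  [-0.178, 0, 0, 0, 0, 0, 1],
])

```text
time_s: 5.55
ee_pos: [0.4976, -0.1889, 0.3003]
orientation: [-1.397, 1.076, 1.397]
wrist_force: [0.3, -1.2, 0.5]
grip_width: 0.0855
```

```bash
python3 - <<'E'
from h import *
go(510,175,300,14.6)
E
```

```text
now [ 0.4976 -0.1889  0.3003] q6 -0.7739381813036675 turn [ 0.0032 -0.0001 -0.0001] deg [ 0.1853 -0.0045 -0.0082] 
shift old axes mm [   0.2545 -104.8506  348.6886] new axes mm [   0.297  -103.7224  349.0258] w 0.08546341049510818 t 5.55 F [ 0.2928 -1.1581  0.4949]
```

Emit:
play_rows([
  [0.003, 0, 0, 0, -0.015, 0.05, 1],
  [0, 0, 0, 0, -0.015, 0.05, 1],
  [0, 0, 0, 0, -0.015, 0.05, 1],
  [0, 0, 0, 0, -0.015, 0.05, 1],
  [0, 0, 0, 0, -0.015, 0.05, 1],
  [0, 0, 0, 0, -0.015, 0.05, 1],
  [0, 0, 0, 0, -0.014, 0.049, 1],
  [0, 0, 0, 0, 0, 0, 1],
])

```text
time_s: 6.55
ee_pos: [0.5121, 0.1777, 0.3]
orientation: [-1.393, 1.079, 1.393]
wrist_force: [-0.6, -0.2, -0.1]
grip_width: 0.0854
```

Emit:
play_rows([
  [0, 0, 0, 0, 0, 0, 1],
  [0, 0, 0, 0, 0, 0, 1],
])

```text
time_s: 6.8
ee_pos: [0.5125, 0.1743, 0.3004]
orientation: [-1.39, 1.081, 1.389]
wrist_force: [-0.1, -0.5, -0.0]
grip_width: 0.0855
```

```bash
python3 - <<'E'
from h import *
o=get_obs();f=grab_frame('wrist');W=cloud(f,o);cv2.imwrite('pics/w2.png',f['pixels'])
ok=f['z_map']>0
for th,h in {'bearing':.055,'gear':.057,'sleeve':.083,'pulley':.083}.items():
    for d in silhouettes(f,th)[:3]:
        p=W[d['region']&ok];t=p[abs(p[:,2]-h)<.005]
        if len(t)>8:
            c,r=cv2.minEnclosingCircle((t[:,:2]*1000).astype(np.float32))
            print(th,round(d['confidence'],2),np.array(d['uv']),len(t),np.array(c),r,np.median(t[:,2]))
go(436,162,150,14.8)
E
```

```text
bearing 0.97 [332.8 200.6] 1951 [504.0764 184.8972] 25.7653751373291 0.05468640494755511
gear 0.92 [330.4 339. ] 1927 [645.088  217.4643] 28.659273147583008 0.05708088241797296
sleeve 0.61 [329.9 105.6] 1044 [436.045  161.3753] 17.51556396484375 0.08298652512450216
pulley 0.82 [332.8 264.2] 521 [570.7214 201.0848] 15.102989196777344 0.0827612822602988
now [0.5125 0.1748 0.3004] q6 -0.07039961920966623 turn [-0.0096 -0.0001  0.0001] deg [-0.5512 -0.0031  0.0081] 
shift old axes mm [150.3631  77.2867   6.381 ] new axes mm [150.3744  77.2007   7.1159] w 0.08540667802894357 t 7.05 F [ 0.1476 -0.2725 -0.2434]
```

View pics/w2.png

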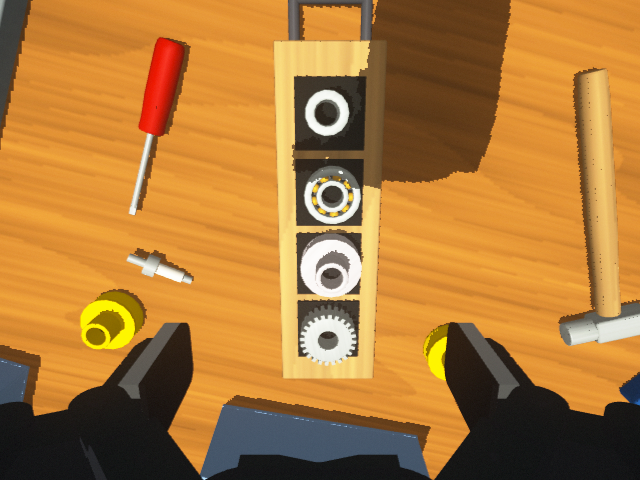

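The wrist view confirms the order from the handle: sleeve (326,112), bearing with brass balls (332,193), silver pulley (331,265), gear (329,335). The three camera views agree to within 2–3 mm. Picking the sleeve first.

Emit:
play_rows([
  [-0.0096, 0, 0, 0.03, 0.04, 0.003, 1],
  [0, 0, 0, 0.04, 0.037, 0.0037, 1],
  [0, 0, 0, 0.05, 0, 0, 1],
  [0, 0, 0, 0.05, 0, 0, 1],
  [0, 0, 0, 0.045, 0, 0, 1],
  [0, 0, 0, 0.025, 0, 0, 1],
  [0, 0, 0, 0.015, 0, 0, 1],
  [0, 0, 0, 0, 0, 0, 1],
])

```text
time_s: 8.05
ee_pos: [0.4356, 0.1623, 0.0447]
orientation: [-1.397, 1.077, 1.399]
wrist_force: [0.3, 0.9, 0.5]
grip_width: 0.0854
```

```bash
python3 - <<'E'
from h import *
go(436,161.5,45,14.8)
E
```

```text
now [0.4356 0.1623 0.0447] q6 -0.07796434452545574 turn [ 0.0007  0.0001 -0.0017] deg [ 0.0381  0.0071 -0.0997] 
shift old axes mm [-0.3297 -0.2321 -0.8457] new axes mm [-0.3292 -0.2333 -0.8456] w 0.0854409303397055 t 8.05 F [0.2966 0.9233 0.4714]
```

Emit:
play_rows([
  [0, 0, 0, 0, 0, 0, -1],
  [0, 0, 0, 0, 0, 0, -1],
  [0, 0, 0, 0, 0, 0, -1],
  [0, 0, 0, 0, 0, 0, -1],
  [0, 0, 0, 0, 0, 0, -1],
  [0, 0, 0, 0, 0, 0, -1],
], squeeze=50)

```text
time_s: 8.8
ee_pos: [0.4366, 0.1626, 0.0461]
orientation: [-1.398, 1.074, 1.396]
wrist_force: [-1.7, -1.8, 10.2]
grip_width: 0.0356
```

Emit:
play_rows([
  [0, 0, 0, 0, 0, 0, -1],
  [0, 0, 0, -0.02, 0, 0, -1],
  [0, 0, 0, -0.04, 0, 0, -1],
  [0, 0, 0, -0.04, 0, 0, -1],
  [0, 0, 0, 0, 0, 0, -1],
])

```text
time_s: 9.43
ee_pos: [0.4375, 0.1628, 0.1476]
orientation: [-1.4, 1.072, 1.394]
wrist_force: [0.4, -0.1, -4.3]
grip_width: 0.0359
```

```bash
python3 - <<'E'
from h import *
go(629,-211.5,145,-9.6)
E
```

```text
now [0.4375 0.1628 0.1476] q6 -0.0778224379444926 turn [0.4268 0.0007 0.0046] deg [24.4562  0.0373  0.2627] 
shift old axes mm [   3.1784  -89.1016 -410.9235] new axes mm [   2.6334 -251.2415 -337.1617] w 0.03585983397314961 t 9.425 F [ 0.4222 -0.0593 -4.3099]
```

Emit:
play_rows([
  [0.1423, 0, 0, 0, 0, 0, -1],
  [0.1423, 0, 0, 0, 0, 0, -1],
  [0.1423, 0, 0, 0, 0, 0, -1],
])

```text
time_s: 9.8
ee_pos: [0.4355, 0.1624, 0.1441]
orientation: [-1.081, 1.287, 1.082]
wrist_force: [0.6, -0.1, -3.6]
grip_width: 0.0358
```

Emit:
play_rows([
  [0, 0, 0, 0, -0.025, -0.034, -1],
  [0, 0, 0, 0, -0.036, -0.048, -1],
  [0, 0, 0, 0, -0.036, -0.048, -1],
  [0, 0, 0, 0, -0.036, -0.048, -1],
  [0, 0, 0, 0, -0.036, -0.048, -1],
  [0, 0, 0, 0, -0.036, -0.048, -1],
  [0, 0, 0, 0, -0.032, -0.043, -1],
  [0, 0, 0, 0, -0.014, -0.02, -1],
])

```text
time_s: 10.8
ee_pos: [0.6277, -0.2142, 0.1431]
orientation: [-1.082, 1.286, 1.085]
wrist_force: [0.6, 1.1, -2.4]
grip_width: 0.0356
```

Emit:
play_rows([
  [0, 0, 0, 0, 0, 0, -1],
  [0, 0, 0, 0, 0, 0, -1],
  [0, 0, 0, 0, 0, 0, -1],
])

```text
time_s: 11.18
ee_pos: [0.627, -0.2106, 0.1452]
orientation: [-1.085, 1.284, 1.086]
wrist_force: [0.7, -0.4, -3.3]
grip_width: 0.0358
```

```bash
cat > pads.py <<'E'
from h import *
import sys
o=get_obs();f=grab_frame('wrist');W=cloud(f,o);cv2.imwrite(sys.argv[1],f['pixels'])
ok=f['z_map']>0
m=((f['pixels'].max(2)<75)&ok&(abs(W[...,2]-.033)<.004)).astype(np.uint8)
n,l,s,c=cv2.connectedComponentsWithStats(cv2.morphologyEx(m,cv2.MORPH_OPEN,np.ones((3,3))))
for i in range(1,n):
    if s[i,4]>600:
        p=W[l==i];r=cv2.minAreaRect((p[:,:2]*1000).astype(np.float32));print(c[i],s[i,4],np.array(r[0]),np.array(r[1]),r[2],p[:,2].mean())
E
python3 pads.py pics/w3.png; python3 -c "
from h import *
go(629,-211.5,145,-9.6)"
```

```text
[314.1653  22.137 ] 5432 [ 506.4031 -192.5558] [64.2687 21.9982] 80.4848861694336 0.033046902175858754
[316.7951 118.8362] 12579 [ 556.3759 -201.0912] [63.7707 63.8209] 80.49989318847656 0.03312538123226166
[317.3026 232.4976] 8236 [ 626.8413 -213.3274] [64.4666 63.4049] 80.24079132080078 0.03318168274423667
now [ 0.6271 -0.2107  0.1453] q6 -0.28042777793733115 turn [ 0.0008  0.0001 -0.0002] deg [ 0.0458  0.0055 -0.0099] 
shift old axes mm [ 0.3465 -1.9957 -0.4923] new axes mm [ 0.3469 -1.996  -0.4907] w 0.03572641445683846 t 11.225 F [ 0.9344 -0.5674 -2.9016]
```

View pics/w3.png

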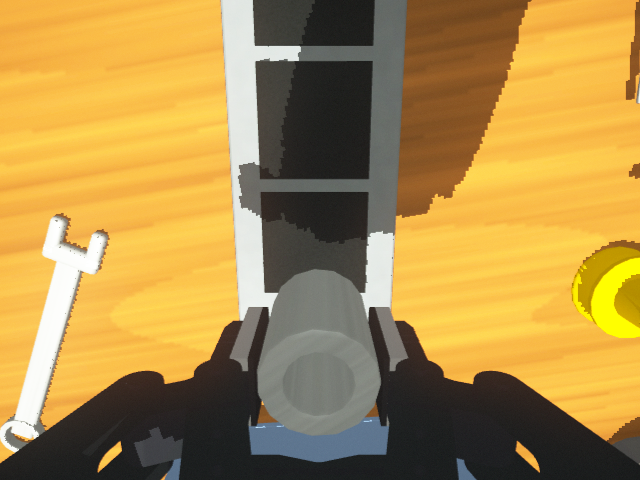

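Shown: the sleeve upright in the jaws (318,380), with its target pad just below it (317,232).

Emit:
play_rows([
  [0, 0, 0, 0.03, -0.0008, -0.0024, -1],
  [0, 0, 0, 0.03, 0, 0, -1],
  [0, 0, 0, 0.02, 0, 0, -1],
  [0, 0, 0, 0.01, 0, 0, -1],
  [0, 0, 0, 0.006, 0, 0, -1],
  [0, 0, 0, 0.002, 0, 0, -1],
  [0, 0, 0, 0, 0, 0, -1],
])

```text
time_s: 12.1
ee_pos: [0.628, -0.2142, 0.0478]
orientation: [-1.085, 1.284, 1.084]
wrist_force: [-0.3, 0.1, -2.9]
grip_width: 0.0359
```

Emit:
play_rows([
  [0, 0, 0, 0.001, 0, 0, -1],
  [0, 0, 0, 0, 0, 0, -1],
])

```text
time_s: 12.35
ee_pos: [0.6278, -0.2142, 0.0464]
orientation: [-1.085, 1.284, 1.085]
wrist_force: [0.6, 1.2, -2.6]
grip_width: 0.0354
```

Emit:
play_rows([
  [0, 0, 0, 0.001, 0, 0, -1],
  [0, 0, 0, 0, 0, 0, -1],
])

```text
time_s: 12.6
ee_pos: [0.6279, -0.2142, 0.0461]
orientation: [-1.085, 1.284, 1.084]
wrist_force: [-2.8, 1.8, 6.9]
grip_width: 0.0357
```

Emit:
play_rows([
  [0, 0, 0, 0.0007, 0, 0, -1],
  [0, 0, 0, 0, 0, 0, -1],
])

```text
time_s: 12.85
ee_pos: [0.628, -0.2142, 0.0461]
orientation: [-1.086, 1.283, 1.084]
wrist_force: [-5.0, 2.0, 14.6]
grip_width: 0.0355
```

Emit:
play_rows([
  [0, 0, 0, -0.001, 0, 0, 0],
  [0, 0, 0, 0, 0, 0, 0.5],
  [0, 0, 0, 0, 0, 0, 1],
  [0, 0, 0, 0, 0, 0, 1],
  [0, 0, 0, -0.03, 0, 0, 1],
  [0, 0, 0, -0.05, 0, 0, 1],
  [0, 0, 0, -0.05, 0, 0, 1],
  [0, 0, 0, 0, 0, 0, 1],
])

```text
time_s: 13.85
ee_pos: [0.6293, -0.2148, 0.1794]
orientation: [-1.089, 1.281, 1.08]
wrist_force: [0.4, 1.1, -0.8]
grip_width: 0.0852
```

```bash
python3 - <<'E'
from h import *
f=grab_frame('side');W=cloud(f);a=silhouettes(f,'sleeve')
for d in a[:3]:
    p=W[d['region']&(f['z_map']>0)];t=p[abs(p[:,2]-.083)<.006]
    if len(t)>8:print(d['uv'],d['confidence'],cv2.minEnclosingCircle((t[:,:2]*1000).astype(np.float32)),np.median(t[:,2]))
go(504,184.9,175,14.8)
E
```

```text
[282.7, 153.4] 0.95 ((627.2733764648438, -210.6787109375), 19.121980667114258) 0.0810339353216802
now [ 0.6278 -0.2142  0.1754] q6 -0.28378237044710236 turn [-0.426  -0.0001  0.0002] deg [-24.4096  -0.0069   0.0115] 
shift old axes mm [  0.2844 188.6718 372.8159] new axes mm [  0.3539  17.7385 417.4614] w 0.0854036012570867 t 13.95 F [-0.0145  0.095  -0.6562]
```

Emit:
play_rows([
  [-0.142, 0, 0, 0, 0, 0, 1],
  [-0.142, 0, 0, 0, 0, 0, 1],
  [-0.142, 0, 0, 0, 0, 0, 1],
  [0, 0, 0, 0, 0.002, 0.0475, 1],
  [0, 0, 0, 0, 0.002, 0.05, 1],
  [0, 0, 0, 0, 0.002, 0.05, 1],
  [0, 0, 0, 0, 0.002, 0.05, 1],
  [0, 0, 0, 0, 0.002, 0.05, 1],
])

```text
time_s: 14.95
ee_pos: [0.5535, 0.0241, 0.174]
orientation: [-1.395, 1.077, 1.399]
wrist_force: [0.7, 0.1, 0.8]
grip_width: 0.0856
```

Emit:
play_rows([
  [0, 0, 0, 0, 0.002, 0.05, 1],
  [0, 0, 0, 0, 0.002, 0.05, 1],
  [0, 0, 0, 0, 0.002, 0.05, 1],
  [0, 0, 0, 0, 0.0017, 0.02, 1],
  [0, 0, 0, 0, 0, 0, 1],
  [0, 0, 0, 0, 0, 0, 1],
  [0, 0, 0, 0, 0, 0, 1],
])

```text
time_s: 15.82
ee_pos: [0.5044, 0.184, 0.1754]
orientation: [-1.396, 1.077, 1.396]
wrist_force: [-0.2, -0.1, 0.2]
grip_width: 0.0857
```

```bash
cat > parts.py <<'E'
from h import *
import sys
o=get_obs();f=grab_frame('wrist');W=cloud(f,o);cv2.imwrite(sys.argv[1],f['pixels'])
ok=f['z_map']>0
for th,h in {'bearing':.055,'gear':.057,'sleeve':.083,'pulley':.083}.items():
    for d in silhouettes(f,th)[:3]:
        p=W[d['region']&ok];t=p[abs(p[:,2]-h)<.004]
        if len(t)>8:
            c,r=cv2.minEnclosingCircle((t[:,:2]*1000).astype(np.float32))
            print(th,round(d['confidence'],2),np.array(d['uv']),len(t),np.array(c),r,np.median(t[:,2]))
E
python3 parts.py pics/w4.png;python3 -c "
from h import *
go(504,184.9,36,14.8)"
```

```text
bearing 0.57 [320.9 241.7] 3911 [504.0104 184.6612] 25.835346221923828 0.054720443232410806
gear 0.76 [314.4 423.5] 3441 [644.3299 216.7438] 28.82371711730957 0.05702379082737541
gear 0.42 [312.5 225. ] 20 [504.8254 185.0027] 25.72014045715332 0.05411869283734692
pulley 0.59 [319.8 333.1] 1058 [570.3358 200.8066] 14.972678184509277 0.08273299731961128
now [0.5042 0.1846 0.1756] q6 -0.058444801673981465 turn [-0.0007 -0.      0.    ] deg [-0.0374 -0.0002  0.0005] 
shift old axes mm [139.5761   0.0857   0.31  ] new axes mm [139.5762   0.0843   0.3097] w 0.08534792829204009 t 16.075 F [ 0.8595 -0.5183  0.0943]
```

Emit:
play_rows([
  [0, 0, 0, 0.04, 0, 0, 1],
  [0, 0, 0, 0.045, 0, 0, 1],
  [0, 0, 0, 0.03, 0, 0, 1],
  [0, 0, 0, 0.017, 0, 0, 1],
  [0, 0, 0, 0.01, 0, 0, 1],
  [0, 0, 0, 0, 0, 0, 1],
  [0, 0, 0, 0, 0, 0, 1],
])

```text
time_s: 16.95
ee_pos: [0.5045, 0.1851, 0.0343]
orientation: [-1.397, 1.075, 1.396]
wrist_force: [0.2, -1.0, 0.2]
grip_width: 0.0857
```

Emit:
play_rows([
  [0, 0, 0, 0, 0, 0, -1],
  [0, 0, 0, 0, 0, 0, -1],
  [0, 0, 0, 0, 0, 0, -1],
  [0, 0, 0, 0, 0, 0, -1],
  [0, 0, 0, 0, 0, 0, -1],
  [0, 0, 0, 0, 0, 0, -1],
])

```text
time_s: 17.7
ee_pos: [0.5043, 0.185, 0.0344]
orientation: [-1.397, 1.075, 1.396]
wrist_force: [-2.6, -1.0, 10.7]
grip_width: 0.0495
```

Emit:
play_rows([
  [0, 0, 0, -0.02, 0, 0, -1],
  [0, 0, 0, -0.04, 0, 0, -1],
  [0, 0, 0, -0.04, 0, 0, -1],
  [0, 0, 0, 0, 0, 0, -1],
  [0, 0, 0, 0, 0, 0, -1],
])

```text
time_s: 18.32
ee_pos: [0.5036, 0.1849, 0.1329]
orientation: [-1.397, 1.076, 1.397]
wrist_force: [-0.4, -0.1, -2.3]
grip_width: 0.0497
```

```bash
python3 - <<'E'
from h import *
f=grab_frame('wrist');cv2.imwrite('pics/w5.png',f['pixels'])
go(556.7,-201.2,133,-9.5)
E
```

```text
now [0.5034 0.1849 0.1325] q6 -0.05831411604842225 turn [ 0.4241 -0.0003 -0.0016] deg [24.2977 -0.0146 -0.0935] 
shift old axes mm [  -0.4337   47.0415 -386.8809] new axes mm [  -0.4745 -116.319  -371.9672] w 0.04987733871993756 t 18.375 F [ 0.4164  0.2739 -1.8767]
```

View pics/w5.png

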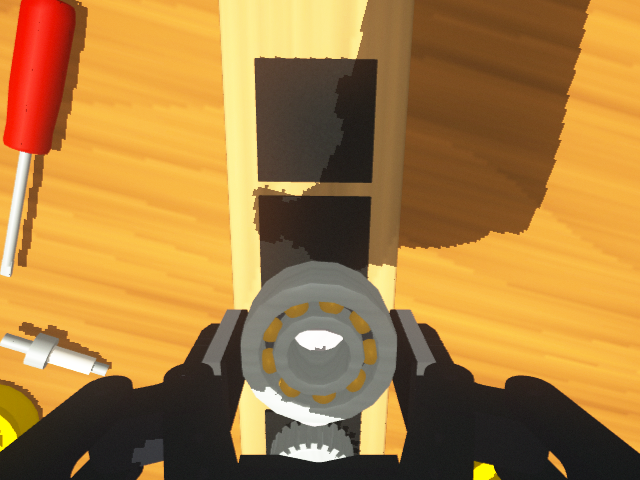

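The bearing is held level in the jaws, at (320,345).

Emit:
play_rows([
  [0.1413, 0, 0, 0, 0, 0, -1],
  [0.1413, 0, 0, 0, 0, 0, -1],
  [0.1414, 0, 0, 0, 0, 0, -1],
  [0, 0, 0, 0, -0.0103, -0.033, -1],
  [0, 0, 0, 0, -0.015, -0.048, -1],
  [0, 0, 0, 0, -0.015, -0.048, -1],
  [0, 0, 0, 0, -0.015, -0.048, -1],
  [0, 0, 0, 0, -0.015, -0.048, -1],
])

```text
time_s: 19.38
ee_pos: [0.5357, -0.05, 0.1324]
orientation: [-1.085, 1.284, 1.088]
wrist_force: [1.5, 1.5, -1.7]
grip_width: 0.0497
```

Emit:
play_rows([
  [0, 0, 0, 0, -0.015, -0.048, -1],
  [0, 0, 0, 0, -0.015, -0.048, -1],
  [0, 0, 0, 0, -0.011, -0.035, -1],
  [0, 0, 0, 0, -0.005, -0.016, -1],
  [0, 0, 0, 0, 0, 0, -1],
  [0, 0, 0, 0, 0, 0, -1],
  [0, 0, 0, 0, 0, 0, -1],
])

```text
time_s: 20.25
ee_pos: [0.5573, -0.1999, 0.1336]
orientation: [-1.087, 1.283, 1.087]
wrist_force: [-0.4, 0.1, -0.1]
grip_width: 0.0498
```

```bash
python3 pads.py pics/w6.png;python3 -c "
from h import *
go(556.7,-201.2,36,-9.5)"
```

```text
[316.3146  18.802 ] 4844 [ 437.4914 -181.2127] [64.0136 17.8504] 80.53237915039062 0.033059150145939256
[320.4348 114.71  ] 13484 [ 485.4225 -188.6409] [62.7786 63.8561] 80.63229370117188 0.03311719876227099
[319.2232 226.9041] 7433 [ 548.4876 -200.0809] [64.1779 48.7348] 79.9763412475586 0.03314048754809726
now [ 0.5573 -0.2001  0.1337] q6 -0.3177434786823812 turn [ 0.0012  0.0001 -0.    ] deg [ 0.0707  0.0066 -0.0002] 
shift old axes mm [97.6671  0.4587 -1.1896] new axes mm [97.6672  0.4577 -1.179 ] w 0.04969801836765391 t 20.3 F [-0.3289  0.2004 -1.3975]
```

Emit:
play_rows([
  [0, 0, 0, 0.03, 0.0004, -0.001, -1],
  [0, 0, 0, 0.03, 0, 0, -1],
  [0, 0, 0, 0.02, 0, 0, -1],
  [0, 0, 0, 0.01, 0, 0, -1],
  [0, 0, 0, 0.006, 0, 0, -1],
  [0, 0, 0, 0.002, 0, 0, -1],
  [0, 0, 0, 0, 0, 0, -1],
  [0, 0, 0, 0, 0, 0, -1],
])

```text
time_s: 21.3
ee_pos: [0.557, -0.2021, 0.036]
orientation: [-1.087, 1.283, 1.086]
wrist_force: [-0.5, -0.7, -1.4]
grip_width: 0.0494
```

Emit:
play_rows([
  [0, 0, 0, 0.001, 0, 0, -1],
  [0, 0, 0, 0, 0, 0, -1],
])

```text
time_s: 21.55
ee_pos: [0.5568, -0.202, 0.0346]
orientation: [-1.086, 1.283, 1.086]
wrist_force: [-0.1, 0.7, -1.8]
grip_width: 0.0494
```

Emit:
play_rows([
  [0, 0, 0, 0.0007, 0, 0, -1],
  [0, 0, 0, 0, 0, 0, -1],
])

```text
time_s: 21.8
ee_pos: [0.5569, -0.202, 0.0345]
orientation: [-1.087, 1.283, 1.086]
wrist_force: [-3.4, 2.0, 7.4]
grip_width: 0.0497
```

Contact. Releasing and going to the pulley.

Emit:
play_rows([
  [0, 0, 0, 0, 0, 0, 0.5],
  [0, 0, 0, 0, 0, 0, 1],
  [0, 0, 0, 0, 0, 0, 1],
  [0, 0, 0, 0, 0, 0, 1],
  [0, 0, 0, -0.03, 0, 0, 1],
  [0, 0, 0, -0.06, 0, 0, 1],
  [0, 0, 0, -0.06, 0, 0, 1],
  [0, 0, 0, 0, 0, 0, 1],
])

```text
time_s: 22.8
ee_pos: [0.5586, -0.2029, 0.1883]
orientation: [-1.092, 1.28, 1.08]
wrist_force: [0.2, -0.4, -0.6]
grip_width: 0.0855
```

```bash
python3 - <<'E'
from h import *
go(570.4,200.9,185,14.8)
E
```

```text
now [ 0.5586 -0.2029  0.1883] q6 -0.31986685175587903 turn [-0.4239 -0.0037  0.0063] deg [-24.2876  -0.2118   0.3604] 
shift old axes mm [  2.022   54.9    400.2058] new axes mm [   3.3092 -114.5851  387.3526] w 0.08548322493863422 t 22.8 F [ 0.1619 -0.3541 -0.5858]
```

Emit:
play_rows([
  [-0.1415, 0, 0, 0, 0, 0, 1],
  [-0.1415, 0, 0, 0, 0, 0, 1],
  [-0.1415, 0, 0, 0, 0, 0, 1],
  [0, 0, 0, 0, -0.0149, 0.05, 1],
  [0, 0, 0, 0, -0.015, 0.05, 1],
  [0, 0, 0, 0, -0.015, 0.05, 1],
  [0, 0, 0, 0, -0.015, 0.05, 1],
  [0, 0, 0, 0, -0.015, 0.05, 1],
])

```text
time_s: 23.8
ee_pos: [0.5648, 0.0605, 0.1831]
orientation: [-1.397, 1.076, 1.398]
wrist_force: [0.0, 0.5, 0.4]
grip_width: 0.0852
```

Emit:
play_rows([
  [0, 0, 0, 0, -0.015, 0.05, 1],
  [0, 0, 0, 0, -0.015, 0.05, 1],
  [0, 0, 0, 0, -0.011, 0.036, 1],
  [0, 0, 0, 0, 0, 0, 1],
  [0, 0, 0, 0, 0, 0, 1],
  [0, 0, 0, 0, 0, 0, 1],
])

```text
time_s: 24.55
ee_pos: [0.5701, 0.1998, 0.1837]
orientation: [-1.396, 1.076, 1.397]
wrist_force: [0.2, 0.6, -0.1]
grip_width: 0.0854
```

```bash
python3 parts.py pics/w7.png;python3 -c "
from h import *
go(570.4,200.9,60,14.8)"
```

```text
gear 0.75 [311.8 343.5] 3775 [645.0609 217.5563] 28.830036163330078 0.05701461076120393
now [0.5701 0.2003 0.1839] q6 -0.05501075570643937 turn [-0.0002 -0.      0.0001] deg [-0.0089 -0.0003  0.0056] 
shift old axes mm [123.9452  -0.3878   0.4709] new axes mm [123.9451  -0.4      0.4701] w 0.08508889107079326 t 24.8 F [-0.3885  0.7419 -0.0564]
```

Emit:
play_rows([
  [0, 0, 0, 0.04, 0, 0.0005, 1],
  [0, 0, 0, 0.045, 0, 0, 1],
  [0, 0, 0, 0.022, 0, 0, 1],
  [0, 0, 0, 0.01, 0, 0, 1],
  [0, 0, 0, 0.006, 0, 0, 1],
  [0, 0, 0, 0, 0, 0, 1],
  [0, 0, 0, 0, 0, 0, 1],
])

```text
time_s: 25.68
ee_pos: [0.5704, 0.2014, 0.0617]
orientation: [-1.398, 1.074, 1.396]
wrist_force: [0.4, -0.0, 0.9]
grip_width: 0.0853
```

Emit:
play_rows([
  [0, 0, 0, 0, 0, 0, -1],
  [0, 0, 0, 0, 0, 0, -1],
  [0, 0, 0, 0, 0, 0, -1],
  [0, 0, 0, 0, 0, 0, -1],
  [0, 0, 0, 0, 0, 0, -1],
  [0, 0, 0, 0, 0, 0, -1],
  [0, 0, 0, 0, 0, 0, -1],
])

```text
time_s: 26.55
ee_pos: [0.57, 0.2013, 0.0612]
orientation: [-1.398, 1.075, 1.397]
wrist_force: [-1.2, -0.7, 5.2]
grip_width: 0.0286
```

Emit:
play_rows([
  [0, 0, 0, -0.02, 0, 0, -1],
  [0, 0, 0, -0.04, 0, 0, -1],
  [0, 0, 0, -0.04, 0, 0, -1],
  [0, 0, 0, 0, 0, 0, -1],
  [0, 0, 0, 0, 0, 0, -1],
])

```text
time_s: 27.18
ee_pos: [0.5695, 0.2012, 0.1599]
orientation: [-1.397, 1.076, 1.398]
wrist_force: [0.1, 0.0, -3.2]
grip_width: 0.0282
```

```bash
python3 - <<'E'
from h import *
f=grab_frame('wrist');cv2.imwrite('pics/w8.png',f['pixels'])
go(485.7,-189.2,160,-9.5)
E
```

```text
now [0.5693 0.2011 0.1595] q6 -0.05403318515204969 turn [ 0.4246 -0.0003 -0.002 ] deg [24.3259 -0.0171 -0.1173] 
shift old axes mm [  -0.1389  180.6801 -355.9613] new axes mm [  -0.4596   18.0085 -398.7847] w 0.02843527296179768 t 27.225 F [ 0.2629 -0.9624 -3.1721]
```

View pics/w8.png

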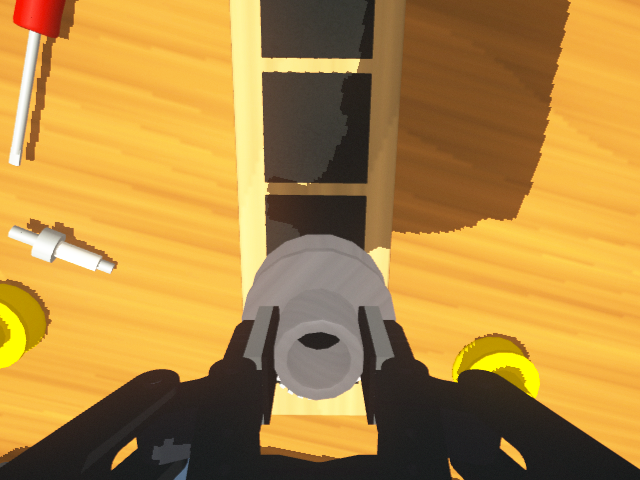

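The pulley is held upright by its hub (318,360). Carrying it to grey pad 2.

Emit:
play_rows([
  [0.1415, 0, 0, 0, 0, 0, -1],
  [0.1415, 0, 0, 0, 0, 0, -1],
  [0.1416, 0, 0, 0, 0, 0, -1],
  [0, 0, 0, 0, 0.001, -0.033, -1],
  [0, 0, 0, 0, 0.002, -0.05, -1],
  [0, 0, 0, 0, 0.002, -0.05, -1],
  [0, 0, 0, 0, 0.002, -0.05, -1],
  [0, 0, 0, 0, 0.002, -0.05, -1],
])

```text
time_s: 28.22
ee_pos: [0.5214, -0.0284, 0.1597]
orientation: [-1.085, 1.284, 1.088]
wrist_force: [0.0, -0.1, -1.7]
grip_width: 0.0282
```

Emit:
play_rows([
  [0, 0, 0, 0, 0.002, -0.05, -1],
  [0, 0, 0, 0, 0.002, -0.05, -1],
  [0, 0, 0, 0, 0.002, -0.04, -1],
  [0, 0, 0, 0, 0.003, -0.026, -1],
  [0, 0, 0, 0, 0, 0, -1],
  [0, 0, 0, 0, 0, 0, -1],
  [0, 0, 0, 0, 0, 0, -1],
])

```text
time_s: 29.1
ee_pos: [0.4863, -0.1884, 0.1606]
orientation: [-1.086, 1.283, 1.088]
wrist_force: [0.1, -0.3, -2.4]
grip_width: 0.0282
```

```bash
python3 pads.py pics/w9.png;python3 -c "
from h import *
go(485.7,-189.2,61,-9.5)"
```

```text
[317.8956 116.4877] 11576 [ 414.0315 -177.3307] [63.9666 64.2126] 80.38866424560547 0.03310329911039518
[318.324  210.9145] 5216 [ 473.7463 -187.6782] [64.4448 40.8253] 80.32769775390625 0.033126868595214284
[285.1242 416.0569] 1353 [ 621.9166 -238.4872] [30.9786 58.1552] 57.209434509277344 0.03329365053010692
[347.2798 417.9092] 1476 [ 631.2518 -187.4695] [57.1514 34.5814] 13.407661437988281 0.0333071545790013
now [ 0.4864 -0.1885  0.1607] q6 -0.3613177812940755 turn [ 0.0011  0.0002 -0.0004] deg [ 0.0629  0.0126 -0.0209] 
shift old axes mm [99.66    0.5605 -0.8372] new axes mm [99.66    0.5959 -0.8159] w 0.02797447632420561 t 29.15 F [ 0.5962  0.5377 -2.667 ]
```

Emit:
play_rows([
  [0, 0, 0, 0.03, 0.0006, -0.0006, -1],
  [0, 0, 0, 0.03, 0, 0, -1],
  [0, 0, 0, 0.02, 0, 0, -1],
  [0, 0, 0, 0.01, 0, 0, -1],
  [0, 0, 0, 0.006, 0, 0, -1],
  [0, 0, 0, 0.002, 0, 0, -1],
  [0, 0, 0, 0, 0, 0, -1],
  [0, 0, 0, 0, 0, 0, -1],
])

```text
time_s: 30.15
ee_pos: [0.4859, -0.1899, 0.0633]
orientation: [-1.087, 1.283, 1.086]
wrist_force: [-0.1, -0.2, -2.2]
grip_width: 0.0279
```

Emit:
play_rows([
  [0, 0, 0, 0.001, 0, 0, -1],
  [0, 0, 0, 0, 0, 0, -1],
])

```text
time_s: 30.4
ee_pos: [0.4856, -0.1898, 0.0619]
orientation: [-1.086, 1.283, 1.086]
wrist_force: [0.4, 0.0, -3.0]
grip_width: 0.0283
```

Emit:
play_rows([
  [0, 0, 0, 0.0007, 0, 0, -1],
  [0, 0, 0, 0, 0, 0, -1],
])

```text
time_s: 30.65
ee_pos: [0.4857, -0.1898, 0.0612]
orientation: [-1.086, 1.283, 1.086]
wrist_force: [0.2, 0.4, -0.4]
grip_width: 0.0281
```

Emit:
play_rows([
  [0, 0, 0, 0.0005, 0, 0, -1],
  [0, 0, 0, 0, 0, 0, -1],
  [0, 0, 0, 0, 0, 0, -1],
])

```text
time_s: 31.02
ee_pos: [0.4857, -0.1898, 0.0612]
orientation: [-1.087, 1.283, 1.086]
wrist_force: [-2.4, 1.5, 8.3]
grip_width: 0.0285
```

Emit:
play_rows([
  [0, 0, 0, 0, 0, 0, 0.3],
  [0, 0, 0, 0, 0, 0, 1],
  [0, 0, 0, 0, 0, 0, 1],
  [0, 0, 0, 0, 0, 0, 1],
  [0, 0, 0, -0.03, 0, 0, 1],
  [0, 0, 0, -0.05, 0, 0, 1],
  [0, 0, 0, -0.05, 0, 0, 1],
  [0, 0, 0, 0, 0, 0, 1],
])

```text
time_s: 32.02
ee_pos: [0.4871, -0.1906, 0.194]
orientation: [-1.091, 1.281, 1.081]
wrist_force: [-0.2, -0.0, -0.9]
grip_width: 0.0856
```

Emit:
play_rows([
  [-0.1415, 0, 0, 0, 0, 0, 1],
  [-0.1415, 0, 0, 0, 0, 0, 1],
  [-0.1415, 0, 0, 0, 0, 0, 1],
])

```text
time_s: 32.4
ee_pos: [0.4853, -0.1896, 0.1898]
orientation: [-1.399, 1.073, 1.402]
wrist_force: [0.4, 0.6, -0.8]
grip_width: 0.0854
```

```bash
python3 - <<'E'
from h import *
go(645,217.5,191,14.8)
E
```

```text
now [ 0.4853 -0.1896  0.1898] q6 -0.7922482784687511 turn [ 0.005   0.0009 -0.0009] deg [ 0.288   0.0493 -0.0497] 
shift old axes mm [  -1.1056 -260.1499  351.4962] new axes mm [  -1.1837 -258.3806  352.7986] w 0.08536512392296285 t 32.4 F [ 0.3653  0.6459 -0.7583]
```

Emit:
play_rows([
  [0.003, 0, 0, 0, -0.036, 0.048, 1],
  [0, 0, 0, 0, -0.036, 0.05, 1],
  [0, 0, 0, 0, -0.036, 0.05, 1],
  [0, 0, 0, 0, -0.036, 0.05, 1],
  [0, 0, 0, 0, -0.036, 0.05, 1],
  [0, 0, 0, 0, -0.036, 0.05, 1],
  [0, 0, 0, 0, -0.028, 0.036, 1],
  [0, 0, 0, 0, -0.014, 0.018, 1],
])

```text
time_s: 33.4
ee_pos: [0.6462, 0.2185, 0.1891]
orientation: [-1.396, 1.077, 1.398]
wrist_force: [-0.5, -0.9, -0.9]
grip_width: 0.0852
```

Emit:
play_rows([
  [0, 0, 0, 0, 0, 0, 1],
  [0, 0, 0, 0, 0, 0, 1],
  [0, 0, 0, 0, 0, 0, 1],
])

```text
time_s: 33.78
ee_pos: [0.6458, 0.2152, 0.1907]
orientation: [-1.394, 1.078, 1.394]
wrist_force: [-0.6, -0.0, 0.5]
grip_width: 0.0854
```

```bash
python3 parts.py pics/w10.png;python3 -c "
from h import *
go(645,217.5,34,14.8)"
```

```text
gear 0.75 [325.2 238.8] 4290 [645.2792 217.3661] 28.440732955932617 0.05699254424345011
now [0.646  0.2157 0.1909] q6 -0.052463602965288 turn [-0.0031 -0.      0.0002] deg [-0.1781 -0.001   0.0114] 
shift old axes mm [156.8628   0.585    2.0113] new axes mm [156.8629   0.5475   2.0103] w 0.08565931061280248 t 34.025 F [-0.2067  0.9326 -0.1936]
```

View pics/w10.png

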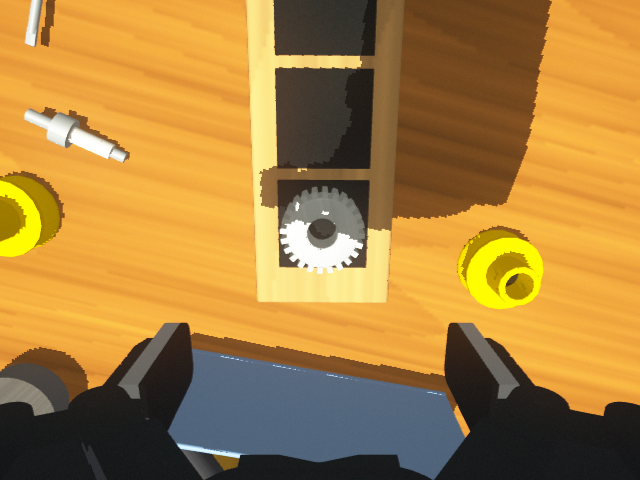

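The gear (322,230) stands alone on its pad. Before descending I'll check clearance to the blue box below it and the yellow pulley at (500,270).

```bash
python3 - <<'E'
from h import *
e=np.array([.9668,.2554]);n=np.array([-.2554,.9668]);g=np.array([.645,.2174])
for c in ['wrist','side','scene']:
    o=get_obs();f=grab_frame(c);W=cloud(f,o)
    if c=='wrist': m=np.zeros((480,640),bool);m[:330]=1
    else: m=np.ones((480,640),bool)
    p=W[m&(f['z_map']>0)];d=p[:,:2]-g;a=d@e*1000;b=d@n*1000;z=p[:,2]*1000
    k=(z>8)&(z<125)&(abs(b)<75)&(a>57)&(a<200)
    print(c,'ahead: min a',np.percentile(a[k],1) if k.any() else None,'maxz',z[k].max() if k.any() else None)
    k=(z>8)&(z<100)&(abs(b)>53)&(abs(b)<120)&(abs(a)<45)
    for s in (-1,1):
        q=k&(b*s>0); print('  side',s,'min b',np.percentile(abs(b[q]),1) if q.sum()>5 else None,'z',z[q].max() if q.sum()>5 else None)
E
```

```text
wrist ahead: min a 57.04605838451957 maxz 33.440889296509624
  side -1 min b None z None
  side 1 min b 109.9997215788763 z 26.69102923417918
side ahead: min a 58.20049688805366 maxz 124.85663460221792
  side -1 min b None z None
  side 1 min b 53.03595154116253 z 29.271951587037375
scene ahead: min a 58.20368527164735 maxz 124.79903338763782
  side -1 min b None z None
  side 1 min b 108.78167521850153 z 25.874390151705118
```

```bash
python3 - <<'E'
from h import *
e=np.array([.9668,.2554]);n=np.array([-.2554,.9668]);g=np.array([.645,.2174])
for c in ['side','scene']:
    f=grab_frame(c);W=cloud(f)
    p=W[(f['z_map']>0)];d=p[:,:2]-g;a=d@e*1000;b=d@n*1000;z=p[:,2]*1000
    k=(z>40)&(z<180)&(abs(b)<80)&(a>35)&(a<200)
    for lo in range(35,140,10):
        q=k&(a>=lo)&(a<lo+10);print(c,lo,q.sum(),z[q].max() if q.any() else '')
E
```

```text
side 35 0 
side 45 0 
side 55 0 
side 65 0 
side 75 0 
side 85 0 
side 95 0 
side 105 0 
side 115 134 112.23014298945093
side 125 596 111.34175887340879
side 135 690 111.96264550687007
scene 35 0 
scene 45 0 
scene 55 0 
scene 65 0 
scene 75 0 
scene 85 0 
scene 95 0 
scene 105 0 
scene 115 0 
scene 125 354 110.9066139226818
scene 135 543 110.4947611071398
```

The box starts 115 mm ahead of the gear and the yellow pulley sits 109 mm to the side, so there is room to descend.

Emit:
play_rows([
  [-0.003, 0, 0, 0.04, 0.0006, 0.0015, 1],
  [0, 0, 0, 0.05, 0, 0, 1],
  [0, 0, 0, 0.04, 0, 0, 1],
  [0, 0, 0, 0.017, 0, 0, 1],
  [0, 0, 0, 0.01, 0, 0, 1],
  [0, 0, 0, 0, 0, 0, 1],
  [0, 0, 0, 0, 0, 0, 1],
])

```text
time_s: 35.15
ee_pos: [0.6456, 0.2175, 0.0347]
orientation: [-1.398, 1.074, 1.396]
wrist_force: [0.2, 0.3, 0.6]
grip_width: 0.0852
```

Emit:
play_rows([
  [0, 0, 0, 0, 0, 0, -1],
  [0, 0, 0, 0, 0, 0, -1],
  [0, 0, 0, 0, 0, 0, -1],
  [0, 0, 0, 0, 0, 0, -1],
  [0, 0, 0, 0, 0, 0, -1],
  [0, 0, 0, 0, 0, 0, -1],
])

```text
time_s: 35.9
ee_pos: [0.6453, 0.2176, 0.0346]
orientation: [-1.397, 1.075, 1.397]
wrist_force: [-1.9, -0.7, 7.4]
grip_width: 0.054
```

Emit:
play_rows([
  [0, 0, 0, -0.02, 0, 0, -1],
  [0, 0, 0, -0.04, 0, 0, -1],
  [0, 0, 0, -0.04, 0, 0, -1],
  [0, 0, 0, -0.02, 0, 0, -1],
  [0, 0, 0, 0, 0, 0, -1],
  [0, 0, 0, 0, 0, 0, -1],
])

```text
time_s: 36.65
ee_pos: [0.6446, 0.2173, 0.1524]
orientation: [-1.396, 1.077, 1.398]
wrist_force: [0.5, -0.3, -3.4]
grip_width: 0.0542
```

```bash
python3 - <<'E'
from h import *
f=grab_frame('wrist');cv2.imwrite('pics/w11.png',f['pixels'])
go(414.5,-177.3,154,-9.5)
E
```

```text
now [0.6445 0.2173 0.1522] q6 -0.05319821876083154 turn [ 0.4245 -0.0003 -0.002 ] deg [24.3213 -0.0197 -0.1163] 
shift old axes mm [  -1.1399  323.2834 -322.6061] new axes mm [  -1.7703  161.7226 -427.1192] w 0.054395444085951164 t 36.7 F [-0.3023 -0.0039 -5.1608]
```

View pics/w11.png

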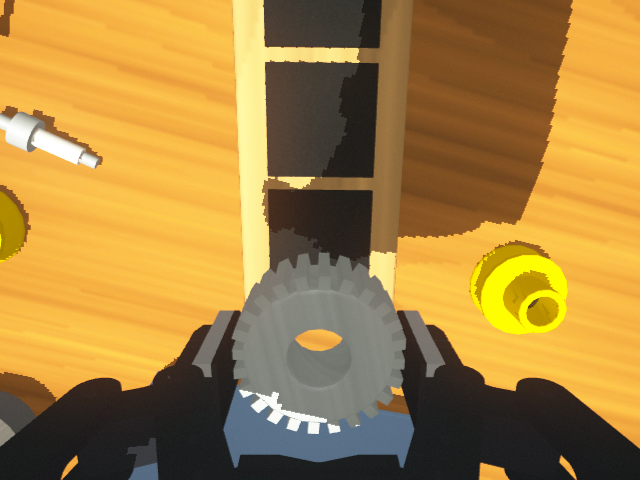

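The gear is held level (318,345). Carrying it to the grey pad nearest the handle.

Emit:
play_rows([
  [0.1415, 0, 0, 0, 0, 0, -1],
  [0.1415, 0, 0, 0, 0, 0, -1],
  [0.1415, 0, 0, 0, 0, 0, -1],
  [0, 0, 0, 0, 0.0117, -0.031, -1],
  [0, 0, 0, 0, 0.018, -0.047, -1],
  [0, 0, 0, 0, 0.018, -0.047, -1],
  [0, 0, 0, 0, 0.018, -0.047, -1],
  [0, 0, 0, 0, 0.018, -0.047, -1],
])

```text
time_s: 37.7
ee_pos: [0.5249, 0.0141, 0.1527]
orientation: [-1.086, 1.284, 1.087]
wrist_force: [0.4, -0.3, -3.2]
grip_width: 0.0541
```

Emit:
play_rows([
  [0, 0, 0, 0, 0.018, -0.047, -1],
  [0, 0, 0, 0, 0.018, -0.047, -1],
  [0, 0, 0, 0, 0.018, -0.047, -1],
  [0, 0, 0, 0, 0.014, -0.037, -1],
  [0, 0, 0, 0, 0.01, -0.03, -1],
  [0, 0, 0, 0, 0, 0, -1],
  [0, 0, 0, 0, 0, 0, -1],
  [0, 0, 0, 0, 0, 0, -1],
])

```text
time_s: 38.7
ee_pos: [0.4153, -0.1763, 0.1534]
orientation: [-1.087, 1.283, 1.087]
wrist_force: [0.1, -0.6, -3.9]
grip_width: 0.0541
```

```bash
python3 pads.py pics/w12.png;python3 -c "
from h import *
go(414.5,-177.3,34.5,-9.5)"
```

```text
[315.7264 223.0879] 7474 [ 409.0002 -176.4146] [64.8462 53.8963] 81.13530731201172 0.033158415954222434
now [ 0.4153 -0.1763  0.1535] q6 -0.4178551654189542 turn [ 0.0012  0.0002 -0.0003] deg [ 0.0669  0.0141 -0.0195] 
shift old axes mm [118.9674   0.627   -1.1187] new axes mm [118.9674   0.6661  -1.0903] w 0.05434003881688238 t 38.75 F [ 0.0059  0.4412 -3.1736]
```

Emit:
play_rows([
  [0, 0, 0, 0.04, 0.0006, -0.0008, -1],
  [0, 0, 0, 0.035, 0, 0, -1],
  [0, 0, 0, 0.025, 0, 0, -1],
  [0, 0, 0, 0.01, 0, 0, -1],
  [0, 0, 0, 0.006, 0, 0, -1],
  [0, 0, 0, 0.002, 0, 0, -1],
  [0, 0, 0, 0, 0, 0, -1],
  [0, 0, 0, 0, 0, 0, -1],
])

```text
time_s: 39.75
ee_pos: [0.4147, -0.1779, 0.0361]
orientation: [-1.087, 1.283, 1.085]
wrist_force: [0.0, 0.0, -3.6]
grip_width: 0.0544
```

Emit:
play_rows([
  [0, 0, 0, 0.001, 0, 0, -1],
  [0, 0, 0, 0, 0, 0, -1],
])

```text
time_s: 40.0
ee_pos: [0.4144, -0.1777, 0.0347]
orientation: [-1.086, 1.283, 1.086]
wrist_force: [0.2, -0.5, -3.7]
grip_width: 0.0544
```

Emit:
play_rows([
  [0, 0, 0, 0.0007, 0, 0, -1],
  [0, 0, 0, 0, 0, 0, -1],
])

```text
time_s: 40.25
ee_pos: [0.4144, -0.1778, 0.0345]
orientation: [-1.087, 1.283, 1.086]
wrist_force: [-5.0, 1.1, 11.1]
grip_width: 0.0543
```

Contact. Release, rise and inspect.

Emit:
play_rows([
  [0, 0, 0, 0, 0, 0, 0.5],
  [0, 0, 0, 0, 0, 0, 1],
  [0, 0, 0, 0, 0, 0, 1],
  [0, 0, 0, 0, 0, 0, 1],
  [0, 0, 0, -0.03, 0, 0, 1],
  [0, 0, 0, -0.05, 0, 0, 1],
  [0, 0, 0, -0.06, 0, 0, 1],
  [0, 0, 0, -0.06, 0, 0, 1],
])

```text
time_s: 41.25
ee_pos: [0.4141, -0.1775, 0.236]
orientation: [-1.086, 1.283, 1.086]
wrist_force: [0.3, -1.5, -0.6]
grip_width: 0.086
```

Emit:
play_rows([
  [0, 0, 0, -0.06, -0.04, 0, 1],
  [0, 0, 0, 0, -0.05, 0, 1],
  [0, 0, 0, 0, 0, 0, 1],
  [0, 0, 0, 0, 0, 0, 1],
  [0, 0, 0, 0, 0, 0, 1],
  [0, 0, 0, 0, 0, 0, 1],
])

```text
time_s: 42.0
ee_pos: [0.4973, -0.1916, 0.2862]
orientation: [-1.086, 1.283, 1.086]
wrist_force: [-0.6, -0.7, 0.4]
grip_width: 0.0855
```

```bash
python3 parts.py pics/w13.png; python3 - <<'E'
from h import *
f=grab_frame('side');cv2.imwrite('pics/side2.png',f['pixels'][100:340,100:500].repeat(2,0).repeat(2,1)[:480])
go(500,-190,300,-9.5)
E
```

```text
gear 0.56 [313.5  97.9] 2846 [ 414.5083 -177.7349] 27.945634841918945 0.056989212297928735
pulley 0.87 [317.3 191.5] 600 [ 486.5788 -189.7408] 15.044201850891113 0.08286100830090645
now [ 0.4978 -0.1917  0.2861] q6 -0.35454032587684103 turn [-0.     -0.      0.0002] deg [-0.0024 -0.0023  0.0089] 
shift old axes mm [-13.9321  -1.8572   2.0372] new axes mm [-13.9323  -1.8551   2.0377] w 0.08546610368075816 t 42.3 F [-1.2425  0.1737 -0.3468]
```

View pics/w13.png

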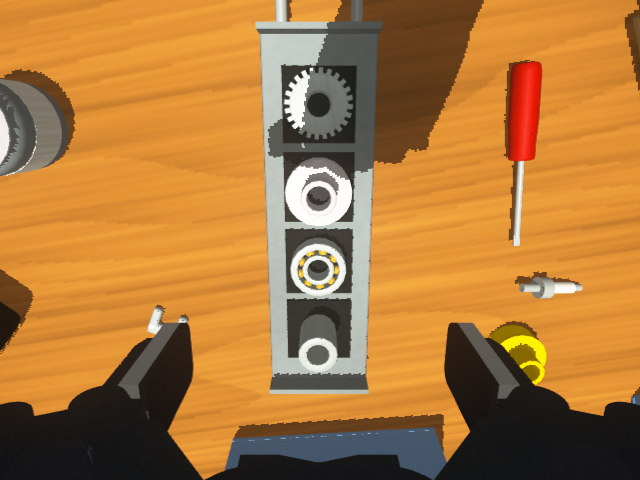

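View pics/side2.png

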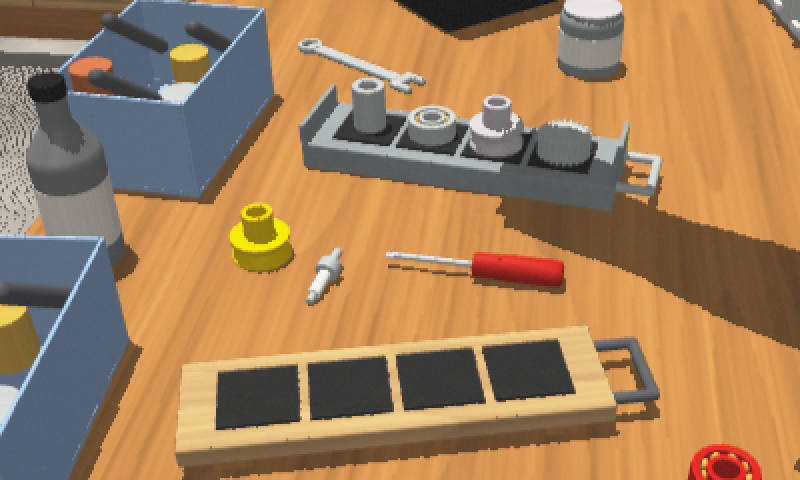

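Both views show all four parts upright and centred on the grey rack. From its handle they read gear (318,103), pulley (318,193), bearing (318,268), sleeve (318,350). The wooden rack is empty and the robot is clear, so I'm handing in.

```bash
python3 -c "
from rig import *
print(hand_in())"
```

```text
the job is handed in; nothing more can be done
None
```

I moved all four parts from the wooden stripping rack to the grey assembly rack in reverse order and handed the job in at about 42 s, well under the 96 s limit. From the grey rack's handle they now stand gear, pulley, bearing, sleeve. On the wooden rack the order from the handle was sleeve, bearing, pulley, gear.

- **Setting down:** each part was lowered in steps of about 1 mm or less until the wrist force showed contact, then released. Force readings between moves stayed below about 15 N.
- **Final pictures:** the wrist and side views show all four parts upright, each centred on its own pad. The wooden rack is empty, the look-alikes are untouched, and the robot is clear.
- **Measured positions:** the gear and pulley came out within about 1 mm of their pad centres. The sleeve was within about 3 mm in the side camera, which reads about 2–3 mm off in that direction.
- **Check that failed:** in the last wrist picture the network did not report the bearing or the sleeve. Their final positions rest on the pictures, the arm's position at release and the earlier side-camera reading of the sleeve.

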